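# Throw the interlocked valve levers of a spirit manifold

## Robot

A 6-joint arm with a two-finger parallel gripper is mounted at the origin on the work surface. World frame = base frame: x ahead of the robot, y to its left, z up, the work surface at z = 0. Lengths are in m, angles in rad, forces in N, time in s.
With the tool pointing down it reaches from about 0.275 to 0.75 m from the base axis. Payload 10.2 kg.
Tool frame: the origin (TCP) lies on the mounting face of the last link; the fingertips stand 173 mm ahead of it and the grasp point (between the pads) lies 155 mm ahead of it; x points along the fingers, y is the direction in which the jaws open and shut, and the axes are right-handed (so a half turn about x gives the same grasp; the last joint's range is limited). The gripper opens to 85 mm and grips with 20 to 120 N. Pads are 22 mm wide; open, the fingers measure 114 mm over their backs; the gripper's body (76 mm by 85 mm) begins 54 mm behind the grasp point. The pads swing forward as they close: fully open they stand 13 mm farther back than shut.
Start: joints at [-1.408, 0.313, 1.498, -0, 1.331, -0.223], TCP at [0.198, -0.486, 0.405] pointing down, gripper open.
Joint ranges: [-2.94, 2.94], [-0.97, 2.17], [0.19, 2.56], [-1.23, 4.37], [0.02, 3.11], [-2.88, 2.88]. Speed limits (rad/s): [2.39, 2.39, 3.01, 3.14, 3.14, 3.14].

## Interface

Orientations are given as a unit quaternion [w, x, y, z].
In Python, from bench import ctrl gives the robot as it stands.
- The arm moves only by the tool jog_arm, never from a script. Its argument "targets" is a list of rows, each an object of numbers: "hand": the finger opening in cm, from 0 to 8.54; "tx", "ty", "tz": the shift along the tool's x, y, z in cm; "wx", "wy", "wz": the turn, a rotation vector about the tool's x, y, z in degrees. A call has 1 to 12 rows; each row is the pose to reach, as a shift and turn from the pose measured when the call began, along the tool's axes at that moment; what a row does not reach only later rows make up. A row lasts 1/10 s, in which the tool goes at most 50 mm and 8.59 degrees, less where a joint would pass 70% of its speed; a pose out of reach is approached as far as the arm can. A call with a gripper value outside its range is refused whole. The fingers move at their own pace and stop on an object; the grip force is fixed at half the most. Time passes only in rows, so rows that repeat a pose let the fingers close. It gives the time, the measured TCP pose, the force and the opening at its end, in the units of the state.
- ctrl.observe(): the state, without advancing time (a new reading comes with each control period).
- ctrl.read_camera(name): name is "scene" or "top" or "wrist"; returns the picture (400x640x3 uint8, blue, green, red); there is no depth.
- ctrl.camera_params(name): a dict with "fx", "fy", "cx", "cy" (pixels), "k1" (the pictures are not rectified: a ray, as slopes to the right and down, at radius r is drawn at 1 + k1 r^2 times it, then the intrinsics apply), "origin" and "attitude" of the camera in the world. Camera axes: x right, y up, looking along -z (the intrinsics and any distortion apply to the point x, -y, -z); pixel columns grow to the right and rows downward; lengths in m; the calibration is good to about 2 mm. A picture is of the moment at which its call begins: read the wrist's pose just before it. camera_params takes no time and is no camera call; for the wrist camera it gives the pose at the moment of the call.
- ctrl.sign_off(): hands the job in, once; it reports no verdict.
Trained networks look in the newest picture that a camera, given by its name, has taken for a name from the list of things; names that differ only in an ending like _2 or _b are one class to them, and where a whole thing is asked for, a point or a joint stands for the part that bears it (a point fixed in the world has none). Each returns a list of dicts, best first, with "conf" (0 to 1); they miss things now and then, are a little off and sometimes report something else, mostly with a low value. They report only what shows in the picture. A call takes as long as a camera call.
- ctrl.outline_of(target, camera): "mask" (400x640 bool, what is visible of it) and "location" ([column, row] in pixels, amid what is visible of it).
- ctrl.pinpoint(target, camera): "location" ([column, row] in pixels: a listed point, or the origin of a listed thing).
The state is a dict: "clock": time; "joint_positions": joint angles; "joint_velocities": joint speeds; "joint_efforts": joint torques, N m; "ee_pos": TCP position; "eef_rot": TCP orientation; "force": force on the tool from outside, world axes, zero at the start; "moment": the same for the moment, N m; "opening": finger opening in m.
Only numpy, scipy, OpenCV 4.12 (cv2) and the standard library are available. Lean on these libraries where they do the work, as an engineer would, in place of code of your own. Each camera call takes 0.05 s, during which the arm holds its last target. There are 200 camera calls.

## Task

Shut the three valves of the spirit manifold: push each of the three levers fully home, away from the robot, against its far stop, then let go. An interlock in the box allows them over in one order only, which changes every time and cannot be seen, so feel which lever is free and leave a blocked one for later; never press on a lever with more than 20 N. Leave the bottle, the jar and the wrench alone.

Things in the scene. Friction and masses are not known exactly. Their poses are not given: they have to be found in the camera images.
- bank: Lever bank bolted to the bench: steel box 170 mm deep (x), 340 wide (y), flat top 100 mm above the bench, on a 190 x 360 mm foot plate. Origin: centre of the underside, at bench height. Its x points away from the robot (the way levers are thrown), y to the robot's left; turned by up to 0.25 rad. Copper valves and header pipe behind it, at most 75 mm high, reach 186 mm in x.
- bank_top (a point): Centre of the box's top, 100 mm over the bench, midway along the slots. Three identical levers stand at bank y = +95 (left), 0, -95 mm (right); pivot axes along the bank's y, at x = 0, 85 mm above the bench. The interlock inside lets the levers over one at a time in one order, different every time, shown nowhere; once one is home the next comes free, and levers that are home block nothing.
- lever_left (a joint): Angle of the left lever: 0 = leans 0.49 rad towards the robot (bank -x), 0.49 = upright, 0.98 = home at the far stop, leaning 0.49 rad to bank +x; home is above 0.92. Starts at 0 to 0.05, stays where left (friction, no spring). Free, it goes over with a steady 2 to 6 N at the grip; blocked, it stops by 0.15; there, and at the far stop, the sprung stem gives 1 mm at the grip per 2 N more.
- grip_left (a point): Middle of the black grip of the left lever, on the lever's own axis, 100 mm from its pivot. The grip is a cylinder 22 mm in diameter, from 70 to 130 mm from the pivot; below it is a bare steel rod 12 mm in diameter.
- lever_middle (a joint): Angle of the middle lever: 0 = leans 0.49 rad towards the robot (bank -x), 0.49 = upright, 0.98 = home at the far stop, leaning 0.49 rad to bank +x; home is above 0.92. Starts at 0 to 0.05, stays where left (friction, no spring). Free, it goes over with a steady 2 to 6 N at the grip; blocked, it stops by 0.15; there, and at the far stop, the sprung stem gives 1 mm at the grip per 2 N more.
- grip_middle (a point): Middle of the black grip of the middle lever, on the lever's own axis, 100 mm from its pivot. The grip is a cylinder 22 mm in diameter, from 70 to 130 mm from the pivot; below it is a bare steel rod 12 mm in diameter.
- lever_right (a joint): Angle of the right lever: 0 = leans 0.49 rad towards the robot (bank -x), 0.49 = upright, 0.98 = home at the far stop, leaning 0.49 rad to bank +x; home is above 0.92. Starts at 0 to 0.05, stays where left (friction, no spring). Free, it goes over with a steady 2 to 6 N at the grip; blocked, it stops by 0.15; there, and at the far stop, the sprung stem gives 1 mm at the grip per 2 N more.
- grip_right (a point): Middle of the black grip of the right lever, on the lever's own axis, 100 mm from its pivot. The grip is a cylinder 22 mm in diameter, from 70 to 130 mm from the pivot; below it is a bare steel rod 12 mm in diameter.
- bottle: Full glass bottle with a cork, 76 mm in diameter, 230 mm tall, standing to the robot's right of the bank. Origin: centre of its underside. Not to be disturbed.
- jar: Amber glass jar with a metal lid, 70 mm in diameter, 90 mm tall, standing to the robot's left of the bank. Origin: centre of its underside. Not to be disturbed.
- wrench: Steel wrench lying flat on the bench to the robot's left, nearer than the jar. Origin: centre of its underside. Not to be disturbed.

How it is judged:
On the way, in this order (a step that is already met when the one before it is completed fails the run):
1. the first lever is home (value of joint any of lever_left, lever_middle, lever_right above 0.92 rad), for 0.1 s.
2. a second lever is home ((value of joint each of lever_left, lever_middle above 0.92 rad or value of joint each of lever_left, lever_right above 0.92 rad or value of joint each of lever_middle, lever_right above 0.92 rad)), for 0.1 s.
At the end, for the whole second after the job is handed in: All three levers are home (each joint above 0.92 of 0.98 rad) and at rest (value of joint each of lever_left, lever_middle, lever_right above 0.92 rad and velocity of joint each of lever_left, lever_middle, lever_right below 0.05 rad/s); the robot touches nothing.
It fails at once if a lever was pressed with more than 20 N (contact force between any of the fingers, the arm and lever_left above 20 N or contact force between any of the fingers, the arm and lever_middle above 20 N or contact force between any of the fingers, the arm and lever_right above 20 N).
It fails at once if a bystander was moved by more than 20 mm (distance of any of bottle, jar, wrench from where it was at the start of the episode above 0.02 m).
It fails at once if the bottle or the jar was tipped (angle between any of bottle, jar's own z axis and vertical above 0.35 rad).
It also fails if it takes over 54 s, if anything falls off the work surface, if the arm or the gripper's body presses on something with over 40 N, if the wrist force passes 120 N, or if a joint passes its speed limit or range.

## Working session

There is one attempt and no reset: what is moved stays moved. The work goes in short steps, Python scripts to look and compute and a tool call to move; the robot and the scene stay as the last step left them, time stands still between calls to the robot, and variables do not carry over. Pictures are saved under pics/ and viewed, about 8 in all and at most 12, crops included, and the job is handed in when it is done.

Besides the shell and the picture viewer there is one more tool, called after ">>>" as name(argument=value, ...), one argument or row to a line, values as JSON. jog_arm: Moves the arm, as the interface text tells. Its arguments: {"type":"object","properties":{"targets":{"type":"array"}},"required":["targets"]}

```bash
ls; mkdir -p pics; cat > h.py <<'E'
import numpy as np, cv2
from bench import ctrl
from scipy.spatial.transform import Rotation as R
def rot(q): return R.from_quat([q[1],q[2],q[3],q[0]]).as_matrix()
def ray(name,px):
    p=ctrl.camera_params(name); d=((px[0]-p['cx'])/p['fx'],(px[1]-p['cy'])/p['fy'])
    d=np.array(d); u=d.copy()
    for _ in range(20): u=d/(1+p['k1']*(u@u))
    a=np.array(p['attitude'],float); A=a if a.shape==(3,3) else rot(a)
    v=A@np.array([u[0],-u[1],-1]); return np.array(p['origin']),v/np.linalg.norm(v)
def atz(name,px,z):
    o,v=ray(name,px); return o+v*(z-o[2])/v[2]
def tri(rs):
    M=sum(np.eye(3)-np.outer(v,v) for o,v in rs); b=sum((np.eye(3)-np.outer(v,v))@o for o,v in rs)
    return np.linalg.solve(M,b)
E
python3 - <<'E'
from h import *
np.set_printoptions(precision=4,suppress=True)
print(ctrl.observe())
for c in('scene','top'):
    print(ctrl.camera_params(c)); cv2.imwrite(f'pics/{c}.png',ctrl.read_camera(c))
for n in ['bank','bank_top','grip_left','grip_middle','grip_right','bottle','jar','wrench']:
    l=[]
    for c in('scene','top'):
        r=ctrl.pinpoint(n,c)
        print(n,c,[(np.round(x['location'],1),round(x['conf'],2)) for x in r[:3]])
        if r:l.append(ray(c,r[0]['location']))
    if len(l)==2: print('   ',tri(l))
E
```

```text
pics
{'clock': 0.0, 'joint_positions': array([-1.4084,  0.3135,  1.4984,  0.    ,  1.331 , -0.2234]), 'joint_velocities': array([-0.0005,  0.0017, -0.0013, -0.0006,  0.001 , -0.0001]), 'joint_efforts': array([  0.001 , -41.2262, -25.9742,  -0.0001,   0.0042,  -0.    ]), 'ee_pos': array([ 0.1975, -0.4864,  0.4041]), 'eef_rot': array([ 0.1351,  0.694 ,  0.136 , -0.694 ]), 'force': array([ 1.1836, -0.0501, -0.0498]), 'moment': array([ 0.0154,  0.0482, -0.0501]), 'opening': 0.0853176410089138}
{'fx': 465.3484566247395, 'fy': 465.3484566247395, 'cx': 318.63757894000076, 'cy': 195.93353530440146, 'k1': -0.133026798270876, 'origin': array([1.2197, 0.0633, 1.3424]), 'attitude': array([0.6566, 0.1803, 0.1972, 0.7053])}
{'fx': 457.471115335118, 'fy': 457.471115335118, 'cx': 321.4461428890864, 'cy': 196.8848671327276, 'k1': -0.008118487079727094, 'origin': array([0.2335, 0.0061, 1.5922]), 'attitude': array([ 0.7116,  0.057 , -0.0624, -0.6975])}
bank scene [(array([338.8, 230.7]), 0.93)]
bank top [(array([296.7, 182.6]), 0.96)]
    [0.5511 0.0784 0.02  ]
bank_top scene [(array([338.7, 217. ]), 0.83)]
bank_top top [(array([299.2, 180.6]), 0.79)]
    [0.5427 0.0709 0.0949]
grip_left scene [(array([377.5, 200.4]), 0.74)]
grip_left top [(array([268.3, 183.3]), 0.39)]
    [0.5176 0.1738 0.164 ]
grip_middle scene [(array([344.1, 190.5]), 0.68)]
grip_middle top [(array([296.3, 189.3]), 0.59)]
    [0.4976 0.0788 0.1765]
grip_right scene [(array([313.2, 182.6]), 0.69), (array([339.9, 217.8]), 0.4)]
grip_right top [(array([323.8, 198.4]), 0.49)]
    [ 0.4717 -0.0115  0.1694]
bottle scene [(array([184.6, 216.1]), 0.78)]
bottle top [(array([440.4, 197.8]), 0.74)]
    [ 0.5154 -0.4381 -0.0179]
jar scene [(array([451.8, 245.7]), 0.73)]
jar top [(array([198. , 176.5]), 0.86)]
    [ 0.57    0.4369 -0.0021]
wrench scene [(array([426.8, 179.3]), 0.82)]
wrench top [(array([207.8, 238.9]), 0.83)]
    [0.3464 0.3686 0.0383]
```

View pics/scene.png

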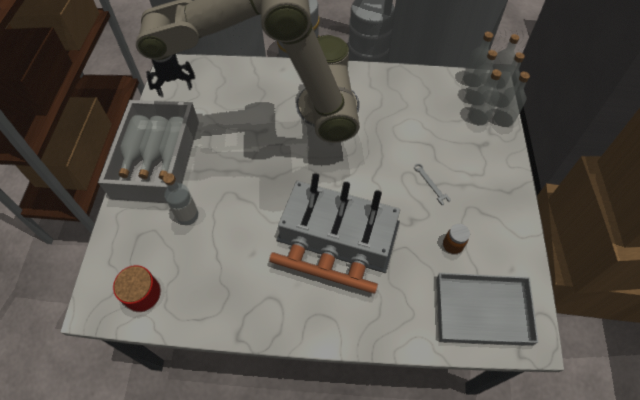

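View pics/top.png

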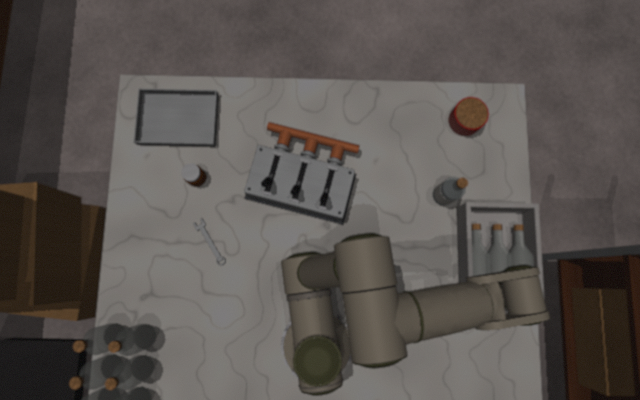

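```bash
cat >> h.py <<'E'
def proj(name,P,prm={}):
    p=prm.setdefault(name,ctrl.camera_params(name)); a=np.array(p['attitude'],float); A=a if a.shape==(3,3) else rot(a)
    c=A.T@(np.array(P)-p['origin']); u=np.array([c[0],-c[1]])/-c[2]; u=u*(1+p['k1']*(u@u))
    return np.array([p['cx']+p['fx']*u[0],p['cy']+p['fy']*u[1]])
E
python3 - <<'E'
from h import *
from scipy.optimize import least_squares
np.set_printoptions(precision=4,suppress=True)
D={'s':[(338.8,230.7),(338.7,217),(377.5,200.4),(344.1,190.5),(313.2,182.6)],'t':[(296.7,182.6),(299.2,180.6),(268.3,183.3),(296.3,189.3),(323.8,198.4)]}
gx=-.1*np.sin(.465);gz=.085+.1*np.cos(.465)
L=[(0,0,0),(0,0,.1),(gx,.095,gz),(gx,0,gz),(gx,-.095,gz)]
def f(q):
    r=[]
    for k,c in(('s','scene'),('t','top')):
        for l,m in zip(L,D[k]):
            P=[q[0]+np.cos(q[2])*l[0]-np.sin(q[2])*l[1],q[1]+np.sin(q[2])*l[0]+np.cos(q[2])*l[1],l[2]]
            r+=list(proj(c,P)-m)
    return np.array(r)
s=least_squares(f,[.543,.072,-.24],loss='soft_l1'); print(s.x,f(s.x).reshape(-1,2))
T=rot(ctrl.observe()['eef_rot']);print(T)
E
```

```text
[ 0.5416  0.0708 -0.2372] [[-0.5869 -0.0128]
 [ 0.5557 -1.1425]
 [-1.85   -0.9773]
 [ 0.3075  0.5378]
 [ 0.5637  0.2284]
 [ 3.978   3.7508]
 [ 0.4131  0.0187]
 [-2.327  -1.5434]
 [-1.2982  0.0036]
 [ 0.3657 -1.5143]]
[[-0.      0.3763 -0.9265]
 [-0.     -0.9265 -0.3763]
 [-1.      0.      0.    ]]
```

>>> jog_arm(
  targets=[
    {"hand":0,"ty":-37.7,"tz":-38.0,"wx":-144.3},
    {"hand":0,"ty":-37.7,"tz":-38.0,"wx":-144.3},
    {"hand":0,"ty":-37.7,"tz":-38.0,"wx":-144.3},
    {"hand":0,"ty":-37.7,"tz":-38.0,"wx":-144.3},
    {"hand":0,"ty":-37.7,"tz":-38.0,"wx":-144.3},
    {"hand":0,"ty":-37.7,"tz":-38.0,"wx":-144.3},
    {"hand":0,"ty":-37.7,"tz":-38.0,"wx":-144.3},
    {"hand":0,"ty":-37.7,"tz":-38.0,"wx":-144.3},
    {"hand":0,"ty":-37.7,"tz":-38.0,"wx":-144.3},
    {"hand":0,"ty":-37.7,"tz":-38.0,"wx":-144.3},
    {"hand":0,"ty":-37.7,"tz":-38.0,"wx":-144.3},
    {"hand":0,"ty":-37.7,"tz":-38.0,"wx":-144.3},
  ],
)

```text
validation failed for argument at $.ta...
```

>>> jog_arm(
  targets=[
    {"hand":0.0,"tx":0.0,"ty":-37.7,"tz":-38.0,"wx":-144.3,"wy":0.0,"wz":0.0},
  ],
)

```text
clock: 1.0
ee_pos: [0.216, -0.4426, 0.4039]
eef_rot: [-0.187, -0.682, -0.186, 0.682]
force: [0.9, 0.5, 0.7]
opening: 0.0733
```

>>> jog_arm(
  targets=[
    {"hand":0,"tx":0,"ty":-28.8,"tz":-39.4,"wx":-135.7,"wy":0,"wz":0},
    {"hand":0,"tx":0,"ty":-28.8,"tz":-39.4,"wx":-135.7,"wy":0,"wz":0},
    {"hand":0,"tx":0,"ty":-28.8,"tz":-39.4,"wx":-135.7,"wy":0,"wz":0},
    {"hand":0,"tx":0,"ty":-28.8,"tz":-39.4,"wx":-135.7,"wy":0,"wz":0},
    {"hand":0,"tx":0,"ty":-28.8,"tz":-39.4,"wx":-135.7,"wy":0,"wz":0},
    {"hand":0,"tx":0,"ty":-28.8,"tz":-39.4,"wx":-135.7,"wy":0,"wz":0},
    {"hand":0,"tx":0,"ty":-28.8,"tz":-39.4,"wx":-135.7,"wy":0,"wz":0},
    {"hand":0,"tx":0,"ty":-28.8,"tz":-39.4,"wx":-135.7,"wy":0,"wz":0},
    {"hand":0,"tx":0,"ty":-28.8,"tz":-39.4,"wx":-135.7,"wy":0,"wz":0},
    {"hand":0,"tx":0,"ty":-28.8,"tz":-39.4,"wx":-135.7,"wy":0,"wz":0},
    {"hand":0,"tx":0,"ty":-28.8,"tz":-39.4,"wx":-135.7,"wy":0,"wz":0},
    {"hand":0,"tx":0,"ty":-28.8,"tz":-39.4,"wx":-135.7,"wy":0,"wz":0},
  ],
)

```text
clock: 2.2
ee_pos: [0.4088, 0.0069, 0.4036]
eef_rot: [0.652, 0.274, 0.652, -0.275]
force: [0.1, -0.6, -0.6]
opening: 0.0002
```

```bash
cat > where.py <<'E'
from h import *
np.set_printoptions(precision=4,suppress=True)
s=ctrl.observe(); T=rot(s['eef_rot']); t=s['ee_pos']+.173*T[:,0]
C=np.array([.5416,.0708]);a=-.2372;ex=np.array([np.cos(a),np.sin(a)]);ey=np.array([-ex[1],ex[0]])
d=t[:2]-C
print('t',s['clock'],'tip bank x,y,z mm',1e3*np.array([d@ex,d@ey,t[2]]),'tool z yaw err deg',np.degrees(np.arctan2(T[1,2],T[0,2])-a),'xdir',T[:,0],'q',s['joint_positions'])
print('F bank',s['force'][:2]@ex,s['force'][:2]@ey,s['force'][2],'open',s['opening'])
E
python3 where.py
```

```text
t 2.2 tip bank x,y,z mm [-114.1669  -93.3598  230.5791] tool z yaw err deg -32.06866282025276 xdir [-0.0006 -0.0002 -1.    ] q [-0.2714  0.0536  1.8155 -0.0004  1.273  -1.0452]
F bank 0.256085852758653 -0.5559598985007672 -0.6394316230233139 open 0.00015693721810686
```

>>> jog_arm(
  targets=[
    {"hand":0,"tx":2,"ty":0,"tz":0,"wx":-32.1,"wy":0,"wz":0},
    {"hand":0,"tx":4,"ty":0,"tz":0,"wx":-32.1,"wy":0,"wz":0},
    {"hand":0,"tx":6,"ty":0,"tz":0,"wx":-32.1,"wy":0,"wz":0},
    {"hand":0,"tx":6,"ty":0,"tz":0,"wx":-32.1,"wy":0,"wz":0},
    {"hand":0,"tx":6,"ty":0,"tz":0,"wx":-32.1,"wy":0,"wz":0},
    {"hand":0,"tx":6,"ty":0,"tz":0,"wx":-32.1,"wy":0,"wz":0},
  ],
)

```text
clock: 2.8
ee_pos: [0.4088, 0.0069, 0.3439]
eef_rot: [0.702, 0.084, 0.702, -0.085]
force: [0.2, 0.1, -0.0]
opening: 0.0003
```

```bash
python3 where.py; python3 - <<'E'
from h import *
i=ctrl.read_camera('wrist'); j=ctrl.read_camera('scene')[140:300,240:420]
cv2.imwrite('pics/w1.png',np.hstack([cv2.resize(i,(416,260)),cv2.resize(j,(292,260))]))
E
```

```text
t 2.8 tip bank x,y,z mm [-113.9726  -93.3944  170.9171] tool z yaw err deg -0.15491746312681628 xdir [ 0.0002 -0.0005 -1.    ] q [-0.2715  0.121   1.9091 -0.0004  1.1112 -1.6022]
F bank 0.22891551915879196 0.10903538135319804 -0.009375732429419664 open 0.0002915800526418024
```

View pics/w1.png

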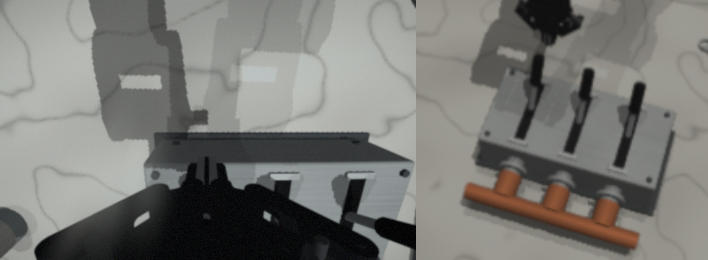

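>>> jog_arm(
  targets=[
    {"hand":0,"tx":0,"ty":0,"tz":1.5,"wx":0,"wy":0,"wz":0},
    {"hand":0,"tx":0,"ty":0,"tz":2.2,"wx":0,"wy":0,"wz":0},
    {"hand":0,"tx":0,"ty":0,"tz":2.6,"wx":0,"wy":0,"wz":0},
    {"hand":0,"tx":0,"ty":0,"tz":3.0,"wx":0,"wy":0,"wz":0},
  ],
)

```text
clock: 3.3
ee_pos: [0.4381, -0.0002, 0.344]
eef_rot: [0.702, 0.084, 0.702, -0.085]
force: [0.7, -0.0, 0.4]
opening: -0.0001
```

```bash
python3 where.py
```

```text
t 3.3 tip bank x,y,z mm [-83.8987 -93.4351 170.9753] tool z yaw err deg -0.13433193314383865 xdir [ 0.0002 -0.0004 -1.    ] q [-0.2691  0.1848  1.8325 -0.0004  1.1239 -1.6002]
F bank 0.6812554835502959 0.12952501524660714 0.37524904359014616 open -7.216573269076171e-05
```

>>> jog_arm(
  targets=[
    {"hand":0,"tx":0,"ty":0,"tz":0.3,"wx":0,"wy":0,"wz":0},
    {"hand":0,"tx":0,"ty":0,"tz":0.5,"wx":0,"wy":0,"wz":0},
  ],
)

```text
clock: 3.5
ee_pos: [0.4429, -0.0014, 0.344]
eef_rot: [0.702, 0.084, 0.702, -0.085]
force: [-2.9, 1.3, 2.7]
opening: 0.0
```

>>> jog_arm(
  targets=[
    {"hand":0,"tx":0,"ty":0,"tz":0.3,"wx":0,"wy":0,"wz":0},
    {"hand":0,"tx":0,"ty":0,"tz":0.5,"wx":0,"wy":0,"wz":0},
  ],
)

```text
clock: 3.7
ee_pos: [0.4478, -0.0025, 0.344]
eef_rot: [0.702, 0.084, 0.702, -0.085]
force: [-2.8, -0.6, 1.8]
opening: -0.0001
```

>>> jog_arm(
  targets=[
    {"hand":0,"tx":0,"ty":0,"tz":0.2,"wx":0,"wy":0,"wz":0},
    {"hand":0,"tx":0,"ty":0,"tz":0.4,"wx":0,"wy":0,"wz":0},
  ],
)

```text
clock: 3.9
ee_pos: [0.4518, -0.0035, 0.344]
eef_rot: [0.702, 0.084, 0.702, -0.085]
force: [-3.2, 1.0, 2.7]
opening: 0.0
```

>>> jog_arm(
  targets=[
    {"hand":0,"tx":0,"ty":0,"tz":0.2,"wx":0,"wy":0,"wz":0},
    {"hand":0,"tx":0,"ty":0,"tz":0.3,"wx":0,"wy":0,"wz":0},
  ],
)

```text
clock: 4.1
ee_pos: [0.4549, -0.0043, 0.3441]
eef_rot: [0.702, 0.084, 0.702, -0.085]
force: [-4.1, 0.4, 2.1]
opening: 0.0001
```

>>> jog_arm(
  targets=[
    {"hand":0,"tx":0,"ty":0,"tz":0.15,"wx":0,"wy":0,"wz":0},
    {"hand":0,"tx":0,"ty":0,"tz":0.3,"wx":0,"wy":0,"wz":0},
  ],
)

```text
clock: 4.3
ee_pos: [0.4578, -0.0049, 0.3441]
eef_rot: [0.701, 0.084, 0.703, -0.085]
force: [-6.2, 1.1, 5.8]
opening: -0.0002
```

>>> jog_arm(
  targets=[
    {"hand":0,"tx":0,"ty":0,"tz":0.15,"wx":0,"wy":0,"wz":0},
    {"hand":0,"tx":0,"ty":0,"tz":0.25,"wx":0,"wy":0,"wz":0},
  ],
)

```text
clock: 4.5
ee_pos: [0.46, -0.0054, 0.3442]
eef_rot: [0.701, 0.084, 0.703, -0.084]
force: [-8.0, 1.8, 6.5]
opening: -0.0002
```

>>> jog_arm(
  targets=[
    {"hand":0,"tx":0,"ty":0,"tz":-3.5,"wx":0,"wy":0,"wz":0},
    {"hand":0,"tx":0,"ty":4.7,"tz":-3.5,"wx":0,"wy":0,"wz":0},
    {"hand":0,"tx":0,"ty":9.4,"tz":-3.5,"wx":0,"wy":0,"wz":0},
    {"hand":0,"tx":0,"ty":9.4,"tz":-2.2,"wx":0,"wy":0,"wz":0},
    {"hand":0,"tx":0,"ty":9.4,"tz":-2.0,"wx":0,"wy":0,"wz":0},
  ],
)

```text
clock: 5.0
ee_pos: [0.4636, 0.0913, 0.344]
eef_rot: [0.701, 0.084, 0.703, -0.084]
force: [-0.3, 0.7, -0.2]
opening: -0.0003
```

```bash
python3 where.py
```

```text
t 5.0 tip bank x,y,z mm [-81.0639   1.5597 171.0489] tool z yaw err deg -0.010103144848642722 xdir [-0.0025  0.0002 -1.    ] q [-0.0542  0.2587  1.7378  0.      1.1477 -1.3876]
F bank -0.46946246349600096 0.5985513958793605 -0.18856088253785866 open -0.0003149584579132717
```

>>> jog_arm(
  targets=[
    {"hand":0,"tx":0,"ty":0,"tz":0.3,"wx":0,"wy":0,"wz":0},
    {"hand":0,"tx":0,"ty":0,"tz":0.6,"wx":0,"wy":0,"wz":0},
  ],
)

```text
clock: 5.2
ee_pos: [0.4694, 0.0893, 0.344]
eef_rot: [0.701, 0.084, 0.703, -0.084]
force: [-2.6, 1.3, 2.2]
opening: -0.0003
```

>>> jog_arm(
  targets=[
    {"hand":0,"tx":0,"ty":0,"tz":0.3,"wx":0,"wy":0,"wz":0},
    {"hand":0,"tx":0,"ty":0,"tz":0.5,"wx":0,"wy":0,"wz":0},
  ],
)

```text
clock: 5.4
ee_pos: [0.4744, 0.0876, 0.3441]
eef_rot: [0.701, 0.084, 0.703, -0.085]
force: [-2.9, 0.9, 3.1]
opening: 0.0004
```

>>> jog_arm(
  targets=[
    {"hand":0,"tx":0,"ty":0,"tz":0.2,"wx":0,"wy":0,"wz":0},
    {"hand":0,"tx":0,"ty":0,"tz":0.4,"wx":0,"wy":0,"wz":0},
  ],
)

```text
clock: 5.6
ee_pos: [0.4784, 0.0864, 0.3441]
eef_rot: [0.701, 0.085, 0.703, -0.085]
force: [-2.9, 1.1, 2.1]
opening: 0.0001
```

>>> jog_arm(
  targets=[
    {"hand":0,"tx":0,"ty":0,"tz":0.2,"wx":0,"wy":0,"wz":0},
    {"hand":0,"tx":0,"ty":0,"tz":0.4,"wx":0,"wy":0,"wz":0},
  ],
)

```text
clock: 5.8
ee_pos: [0.4824, 0.0854, 0.3441]
eef_rot: [0.701, 0.085, 0.703, -0.085]
force: [-1.1, 0.5, 1.9]
opening: -0.0001
```

>>> jog_arm(
  targets=[
    {"hand":0,"tx":0,"ty":0,"tz":0.2,"wx":0,"wy":0,"wz":0},
    {"hand":0,"tx":0,"ty":0,"tz":0.3,"wx":0,"wy":0,"wz":0},
  ],
)

```text
clock: 6.0
ee_pos: [0.4855, 0.0846, 0.3441]
eef_rot: [0.701, 0.085, 0.703, -0.085]
force: [-1.7, -0.3, 1.9]
opening: 0.0001
```

>>> jog_arm(
  targets=[
    {"hand":0,"tx":0,"ty":0,"tz":0.2,"wx":0,"wy":0,"wz":0},
    {"hand":0,"tx":0,"ty":0,"tz":0.4,"wx":0,"wy":0,"wz":0},
  ],
)

```text
clock: 6.2
ee_pos: [0.4896, 0.0836, 0.3441]
eef_rot: [0.701, 0.085, 0.703, -0.085]
force: [-1.3, 1.3, 0.8]
opening: 0.0003
```

>>> jog_arm(
  targets=[
    {"hand":0,"tx":0,"ty":0,"tz":0.2,"wx":0,"wy":0,"wz":0},
    {"hand":0,"tx":0,"ty":0,"tz":0.4,"wx":0,"wy":0,"wz":0},
  ],
)

```text
clock: 6.4
ee_pos: [0.4936, 0.0826, 0.344]
eef_rot: [0.701, 0.085, 0.703, -0.085]
force: [-1.2, 1.3, 1.4]
opening: 0.0002
```

```bash
python3 where.py
```

```text
t 6.4 tip bank x,y,z mm [-49.9553   0.1535 170.9587] tool z yaw err deg -0.15974948697452318 xdir [-0.0032  0.0003 -1.    ] q [-0.0686  0.3176  1.658   0.      1.1692 -1.3995]
F bank -1.4414812957608423 0.9891053403729364 1.420817488043022 open 0.00017014048227808405
```

>>> jog_arm(
  targets=[
    {"hand":0,"tx":0,"ty":0,"tz":0.6,"wx":0,"wy":0,"wz":0},
    {"hand":0,"tx":0,"ty":0,"tz":1.2,"wx":0,"wy":0,"wz":0},
    {"hand":0,"tx":0,"ty":0,"tz":1.8,"wx":0,"wy":0,"wz":0},
    {"hand":0,"tx":0,"ty":0,"tz":2.4,"wx":0,"wy":0,"wz":0},
    {"hand":0,"tx":0,"ty":0,"tz":3.0,"wx":0,"wy":0,"wz":0},
    {"hand":0,"tx":0,"ty":0,"tz":3.6,"wx":0,"wy":0,"wz":0},
    {"hand":0,"tx":0,"ty":0,"tz":4.2,"wx":0,"wy":0,"wz":0},
    {"hand":0,"tx":0,"ty":0,"tz":4.8,"wx":0,"wy":0,"wz":0},
    {"hand":0,"tx":0,"ty":0,"tz":5.3,"wx":0,"wy":0,"wz":0},
    {"hand":0,"tx":0,"ty":0,"tz":5.6,"wx":0,"wy":0,"wz":0},
  ],
)

```text
clock: 7.4
ee_pos: [0.5484, 0.0692, 0.3433]
eef_rot: [0.701, 0.085, 0.704, -0.085]
force: [-2.8, -0.0, -1.5]
opening: -0.0
```

>>> jog_arm(
  targets=[
    {"hand":0,"tx":0,"ty":0,"tz":0.2,"wx":0,"wy":0,"wz":0},
    {"hand":0,"tx":0,"ty":0,"tz":0.4,"wx":0,"wy":0,"wz":0},
  ],
)

```text
clock: 7.6
ee_pos: [0.5523, 0.0683, 0.3429]
eef_rot: [0.7, 0.085, 0.704, -0.085]
force: [-3.6, 0.4, -2.3]
opening: 0.0003
```

>>> jog_arm(
  targets=[
    {"hand":0,"tx":0,"ty":0,"tz":0.2,"wx":0,"wy":0,"wz":0},
    {"hand":0,"tx":0,"ty":0,"tz":0.4,"wx":0,"wy":0,"wz":0},
  ],
)

```text
clock: 7.8
ee_pos: [0.5563, 0.0673, 0.3429]
eef_rot: [0.7, 0.085, 0.704, -0.085]
force: [-3.6, 1.1, -0.7]
opening: -0.0003
```

```bash
python3 where.py
```

```text
t 7.8 tip bank x,y,z mm [ 14.1936  -0.0436 169.871 ] tool z yaw err deg -0.1586451046006634 xdir [-0.0053  0.0006 -1.    ] q [-0.0886  0.444   1.4766  0.0001  1.2263 -1.4195]
F bank -3.74506874693096 0.22836164481425772 -0.7484535794821754 open -0.0003215989736287432
```

>>> jog_arm(
  targets=[
    {"hand":0,"tx":0,"ty":0,"tz":0.15,"wx":0,"wy":0,"wz":0},
    {"hand":0,"tx":0,"ty":0,"tz":0.3,"wx":0,"wy":0,"wz":0},
  ],
)

```text
clock: 8.0
ee_pos: [0.5594, 0.0666, 0.3429]
eef_rot: [0.7, 0.085, 0.704, -0.085]
force: [-1.6, 0.2, -1.0]
opening: -0.0001
```

>>> jog_arm(
  targets=[
    {"hand":0,"tx":0,"ty":0,"tz":0.15,"wx":0,"wy":0,"wz":0},
    {"hand":0,"tx":0,"ty":0,"tz":0.3,"wx":0,"wy":0,"wz":0},
  ],
)

```text
clock: 8.2
ee_pos: [0.5625, 0.0658, 0.3431]
eef_rot: [0.701, 0.085, 0.703, -0.085]
force: [-1.3, 0.9, 0.2]
opening: 0.0001
```

>>> jog_arm(
  targets=[
    {"hand":0,"tx":0,"ty":0,"tz":0.15,"wx":0,"wy":0,"wz":0},
    {"hand":0,"tx":0,"ty":0,"tz":0.3,"wx":0,"wy":0,"wz":0},
  ],
)

```text
clock: 8.4
ee_pos: [0.5656, 0.065, 0.3432]
eef_rot: [0.701, 0.085, 0.703, -0.085]
force: [-1.5, 0.6, -0.2]
opening: -0.0001
```

>>> jog_arm(
  targets=[
    {"hand":0,"tx":0,"ty":0,"tz":0.1,"wx":0,"wy":0,"wz":0},
    {"hand":0,"tx":0,"ty":0,"tz":0.2,"wx":0,"wy":0,"wz":0},
  ],
)

```text
clock: 8.6
ee_pos: [0.5676, 0.0645, 0.3431]
eef_rot: [0.701, 0.085, 0.703, -0.085]
force: [-2.2, 0.2, -0.1]
opening: -0.0001
```

```bash
python3 where.py
```

```text
t 8.6 tip bank x,y,z mm [ 26.0699  -0.0685 170.1508] tool z yaw err deg -0.16502035064018608 xdir [-0.0039  0.0004 -1.    ] q [-0.0918  0.4665  1.4414  0.0001  1.2377 -1.4226]
F bank -2.180379917072449 -0.3326172659700546 -0.06628262698975756 open -9.030464417685259e-05
```

>>> jog_arm(
  targets=[
    {"hand":0,"tx":0,"ty":0,"tz":0.1,"wx":0,"wy":0,"wz":0},
    {"hand":0,"tx":0,"ty":0,"tz":0.2,"wx":0,"wy":0,"wz":0},
  ],
)

```text
clock: 8.8
ee_pos: [0.5694, 0.0642, 0.3429]
eef_rot: [0.7, 0.085, 0.704, -0.085]
force: [-4.6, 1.5, -0.7]
opening: -0.0
```

>>> jog_arm(
  targets=[
    {"hand":0,"tx":0,"ty":0,"tz":0.1,"wx":0,"wy":0,"wz":0},
    {"hand":0,"tx":0,"ty":0,"tz":0.2,"wx":0,"wy":0,"wz":0},
  ],
)

```text
clock: 9.0
ee_pos: [0.571, 0.0638, 0.3425]
eef_rot: [0.699, 0.085, 0.705, -0.085]
force: [-7.6, 1.6, 0.1]
opening: 0.0001
```

>>> jog_arm(
  targets=[
    {"hand":0,"tx":0,"ty":0,"tz":0.1,"wx":0,"wy":0,"wz":0},
    {"hand":0,"tx":0,"ty":0,"tz":0.1,"wx":0,"wy":0,"wz":0},
  ],
)

```text
clock: 9.2
ee_pos: [0.5717, 0.0637, 0.3422]
eef_rot: [0.698, 0.085, 0.706, -0.084]
force: [-5.7, 2.4, 0.4]
opening: 0.0003
```

>>> jog_arm(
  targets=[
    {"hand":0,"tx":0,"ty":0,"tz":-4,"wx":0,"wy":0,"wz":0},
    {"hand":0,"tx":0,"ty":0,"tz":-8,"wx":0,"wy":0,"wz":0},
    {"hand":0,"tx":0,"ty":0,"tz":-12.5,"wx":0,"wy":0,"wz":0},
    {"hand":0,"tx":0,"ty":4.7,"tz":-12.5,"wx":0,"wy":0,"wz":0},
    {"hand":0,"tx":0,"ty":9.5,"tz":-12.5,"wx":0,"wy":0,"wz":0},
    {"hand":0,"tx":0,"ty":9.5,"tz":-12.0,"wx":0,"wy":0,"wz":0},
  ],
)

```text
clock: 9.8
ee_pos: [0.4778, 0.1884, 0.344]
eef_rot: [0.7, 0.084, 0.705, -0.082]
force: [0.0, -0.4, 0.0]
opening: 0.0001
```

```bash
python3 where.py;  python3 - <<'E'
from h import *
j=ctrl.read_camera('scene')[140:300,240:420]
cv2.imwrite('pics/s2.png',cv2.resize(j,(540,480),interpolation=cv2.INTER_CUBIC))
E
```

```text
t 9.8 tip bank x,y,z mm [-91.023   99.4488 170.9916] tool z yaw err deg 0.1319824423336543 xdir [-0.0073  0.0027 -1.    ] q [ 0.1465  0.3452  1.619   0.0041  1.1842 -1.1909]
F bank 0.10692213708117886 -0.40436951063740495 0.0480468253335892 open 6.464023305022132e-05
```

View pics/s2.png

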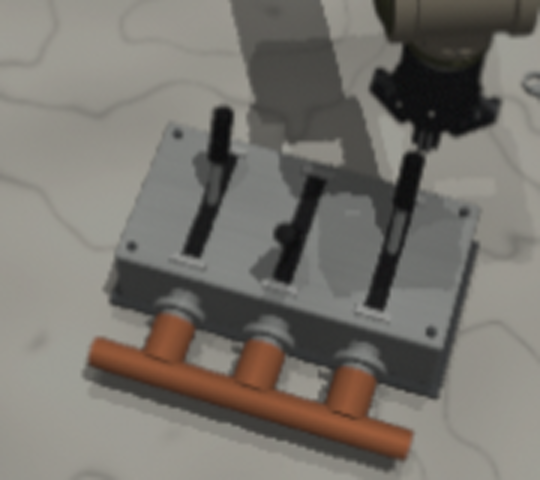

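>>> jog_arm(
  targets=[
    {"hand":0,"tx":0,"ty":-0.4,"tz":0.5,"wx":0,"wy":0,"wz":0},
    {"hand":0,"tx":0,"ty":-0.4,"tz":1.0,"wx":0,"wy":0,"wz":0},
    {"hand":0,"tx":0,"ty":-0.4,"tz":1.3,"wx":0,"wy":0,"wz":0},
  ],
)

```text
clock: 10.15
ee_pos: [0.4906, 0.1781, 0.3437]
eef_rot: [0.699, 0.084, 0.705, -0.084]
force: [-2.2, 0.6, 2.4]
opening: -0.0001
```

>>> jog_arm(
  targets=[
    {"hand":0,"tx":0,"ty":0,"tz":0.2,"wx":0,"wy":0,"wz":0},
    {"hand":0,"tx":0,"ty":0,"tz":0.5,"wx":0,"wy":0,"wz":0},
  ],
)

```text
clock: 10.35
ee_pos: [0.4957, 0.1764, 0.3438]
eef_rot: [0.699, 0.085, 0.705, -0.084]
force: [-1.9, -0.4, 2.4]
opening: -0.0003
```

>>> jog_arm(
  targets=[
    {"hand":0,"tx":0,"ty":0,"tz":0.2,"wx":0,"wy":0,"wz":0},
    {"hand":0,"tx":0,"ty":0,"tz":0.4,"wx":0,"wy":0,"wz":0},
  ],
)

```text
clock: 10.55
ee_pos: [0.4997, 0.1754, 0.3439]
eef_rot: [0.699, 0.085, 0.705, -0.084]
force: [-1.8, 0.0, 2.9]
opening: -0.0
```

>>> jog_arm(
  targets=[
    {"hand":0,"tx":0,"ty":0,"tz":0.2,"wx":0,"wy":0,"wz":0},
    {"hand":0,"tx":0,"ty":0,"tz":0.4,"wx":0,"wy":0,"wz":0},
  ],
)

```text
clock: 10.75
ee_pos: [0.5037, 0.1744, 0.3438]
eef_rot: [0.699, 0.085, 0.705, -0.084]
force: [-3.1, 0.1, 1.8]
opening: 0.0
```

>>> jog_arm(
  targets=[
    {"hand":0,"tx":0,"ty":0,"tz":0.2,"wx":0,"wy":0,"wz":0},
    {"hand":0,"tx":0,"ty":0,"tz":0.3,"wx":0,"wy":0,"wz":0},
  ],
)

```text
clock: 10.95
ee_pos: [0.5068, 0.1737, 0.3438]
eef_rot: [0.699, 0.085, 0.705, -0.084]
force: [-1.5, 1.3, 1.5]
opening: 0.0002
```

>>> jog_arm(
  targets=[
    {"hand":0,"tx":0,"ty":0,"tz":0.15,"wx":0,"wy":0,"wz":0},
    {"hand":0,"tx":0,"ty":0,"tz":0.3,"wx":0,"wy":0,"wz":0},
  ],
)

```text
clock: 11.15
ee_pos: [0.5099, 0.1729, 0.3437]
eef_rot: [0.699, 0.085, 0.705, -0.084]
force: [-2.0, 0.4, 2.1]
opening: -0.0001
```

```bash
python3 where.py
```

```text
t 11.15 tip bank x,y,z mm [-56.2604  91.8063 170.7443] tool z yaw err deg -0.09551650647779515 xdir [-0.008   0.0018 -1.    ] q [ 0.1089  0.3975  1.544   0.0028  1.2078 -1.2241]
F bank -1.9950616634303249 -0.06161762003618348 2.1233083072329633 open -6.181196522997052e-05
```

>>> jog_arm(
  targets=[
    {"hand":0,"tx":0,"ty":0,"tz":0.2,"wx":0,"wy":0,"wz":0},
    {"hand":0,"tx":0,"ty":0,"tz":0.4,"wx":0,"wy":0,"wz":0},
  ],
)

```text
clock: 11.35
ee_pos: [0.5139, 0.1719, 0.3436]
eef_rot: [0.699, 0.085, 0.705, -0.084]
force: [-1.8, -0.1, 0.8]
opening: 0.0004
```

>>> jog_arm(
  targets=[
    {"hand":0,"tx":0,"ty":0,"tz":0.2,"wx":0,"wy":0,"wz":0},
    {"hand":0,"tx":0,"ty":0,"tz":0.4,"wx":0,"wy":0,"wz":0},
  ],
)

```text
clock: 11.55
ee_pos: [0.5181, 0.171, 0.344]
eef_rot: [0.699, 0.085, 0.705, -0.084]
force: [-3.3, 1.2, 8.3]
opening: -0.0001
```

>>> jog_arm(
  targets=[
    {"hand":0,"tx":0,"ty":0,"tz":0,"wx":0,"wy":0,"wz":0},
  ],
)

```text
clock: 11.65
ee_pos: [0.5183, 0.1709, 0.3443]
eef_rot: [0.7, 0.085, 0.704, -0.084]
force: [-0.7, -0.2, 1.4]
opening: 0.0002
```

```bash
python3 where.py;  python3 - <<'E'
from h import *
j=ctrl.read_camera('scene')[120:280,270:450]
cv2.imwrite('pics/s3.png',cv2.resize(j,(540,480),interpolation=cv2.INTER_CUBIC))
E
```

```text
t 11.65 tip bank x,y,z mm [-47.3217  91.939  171.3506] tool z yaw err deg -0.10009699585880055 xdir [-0.0065  0.002  -1.    ] q [ 0.1034  0.4121  1.5207  0.0029  1.2151 -1.2294]
F bank -0.6441595048030445 -0.4105464555548968 1.4033719319893334 open 0.0001922954830704206
```

View pics/s3.png

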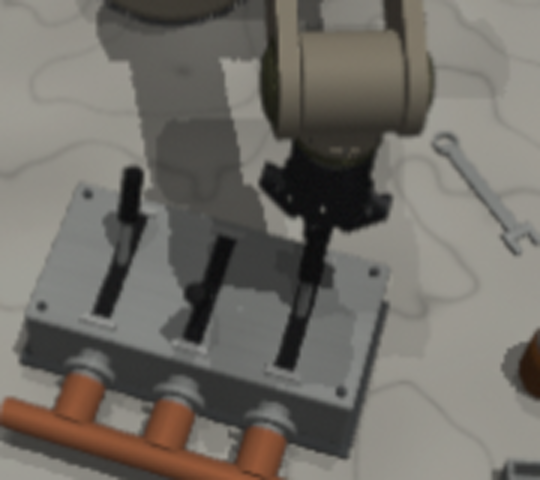

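>>> jog_arm(
  targets=[
    {"hand":0,"tx":-0.4,"ty":0.2,"tz":0,"wx":0,"wy":0,"wz":0},
    {"hand":0,"tx":-0.4,"ty":0.2,"tz":0.2,"wx":0,"wy":0,"wz":0},
    {"hand":0,"tx":-0.4,"ty":0.2,"tz":0.4,"wx":0,"wy":0,"wz":0},
  ],
)

```text
clock: 12.0
ee_pos: [0.5228, 0.1719, 0.3484]
eef_rot: [0.7, 0.085, 0.704, -0.084]
force: [-2.5, -0.4, 0.4]
opening: -0.0001
```

>>> jog_arm(
  targets=[
    {"hand":0,"tx":0,"ty":0,"tz":0.2,"wx":0,"wy":0,"wz":0},
    {"hand":0,"tx":0,"ty":0,"tz":0.4,"wx":0,"wy":0,"wz":0},
  ],
)

```text
clock: 12.2
ee_pos: [0.5269, 0.1709, 0.3483]
eef_rot: [0.7, 0.085, 0.704, -0.084]
force: [-1.8, 1.2, 1.7]
opening: -0.0001
```

>>> jog_arm(
  targets=[
    {"hand":0,"tx":0,"ty":0,"tz":0.3,"wx":0,"wy":0,"wz":0},
    {"hand":0,"tx":0,"ty":0,"tz":0.6,"wx":0,"wy":0,"wz":0},
  ],
)

```text
clock: 12.4
ee_pos: [0.5329, 0.1695, 0.3483]
eef_rot: [0.7, 0.085, 0.704, -0.084]
force: [-2.0, 1.1, 1.0]
opening: 0.0001
```

>>> jog_arm(
  targets=[
    {"hand":0,"tx":0,"ty":0,"tz":0.5,"wx":0,"wy":0,"wz":0},
    {"hand":0,"tx":0,"ty":0,"tz":1.0,"wx":0,"wy":0,"wz":0},
    {"hand":0,"tx":0,"ty":0,"tz":1.5,"wx":0,"wy":0,"wz":0},
    {"hand":0,"tx":0,"ty":0,"tz":2.0,"wx":0,"wy":0,"wz":0},
  ],
)

```text
clock: 12.8
ee_pos: [0.5528, 0.1647, 0.3481]
eef_rot: [0.7, 0.085, 0.705, -0.084]
force: [-3.2, 1.9, 3.7]
opening: -0.0001
```

>>> jog_arm(
  targets=[
    {"hand":0,"tx":0,"ty":0,"tz":0.5,"wx":0,"wy":0,"wz":0},
    {"hand":0,"tx":0,"ty":0,"tz":1.0,"wx":0,"wy":0,"wz":0},
    {"hand":0,"tx":0,"ty":0,"tz":1.5,"wx":0,"wy":0,"wz":0},
    {"hand":0,"tx":0,"ty":0,"tz":2.0,"wx":0,"wy":0,"wz":0},
    {"hand":0,"tx":0,"ty":0,"tz":2.3,"wx":0,"wy":0,"wz":0},
  ],
)

```text
clock: 13.3
ee_pos: [0.5755, 0.1591, 0.3474]
eef_rot: [0.699, 0.085, 0.705, -0.084]
force: [-2.2, 0.8, -1.8]
opening: 0.0003
```

>>> jog_arm(
  targets=[
    {"hand":0,"tx":0,"ty":0,"tz":0.2,"wx":0,"wy":0,"wz":0},
    {"hand":0,"tx":0,"ty":0,"tz":0.4,"wx":0,"wy":0,"wz":0},
    {"hand":0,"tx":0,"ty":0,"tz":0.6,"wx":0,"wy":0,"wz":0},
  ],
)

```text
clock: 13.6
ee_pos: [0.5814, 0.1576, 0.3473]
eef_rot: [0.699, 0.085, 0.705, -0.084]
force: [-2.2, 0.8, -1.1]
opening: 0.0001
```

```bash
python3 where.py
```

```text
t 13.6 tip bank x,y,z mm [ 16.9137  93.7517 174.3248] tool z yaw err deg -0.1018295158650598 xdir [-0.008  0.002 -1.   ] q [ 0.0701  0.5299  1.3302  0.0027  1.2893 -1.2625]
F bank -2.351568196115982 0.23968811295695389 -1.0970081852953648 open 7.729017409934154e-05
```

>>> jog_arm(
  targets=[
    {"hand":0,"tx":0,"ty":0,"tz":0.2,"wx":0,"wy":0,"wz":0},
    {"hand":0,"tx":0,"ty":0,"tz":0.4,"wx":0,"wy":0,"wz":0},
  ],
)

```text
clock: 13.8
ee_pos: [0.5855, 0.1566, 0.3474]
eef_rot: [0.699, 0.085, 0.705, -0.084]
force: [-1.5, -0.3, 0.5]
opening: -0.0
```

>>> jog_arm(
  targets=[
    {"hand":0,"tx":0,"ty":0,"tz":0.2,"wx":0,"wy":0,"wz":0},
    {"hand":0,"tx":0,"ty":0,"tz":0.4,"wx":0,"wy":0,"wz":0},
  ],
)

```text
clock: 14.0
ee_pos: [0.5896, 0.1556, 0.3476]
eef_rot: [0.7, 0.085, 0.705, -0.084]
force: [-1.3, -0.9, 0.2]
opening: -0.0002
```

>>> jog_arm(
  targets=[
    {"hand":0,"tx":0,"ty":0,"tz":0.1,"wx":0,"wy":0,"wz":0},
    {"hand":0,"tx":0,"ty":0,"tz":0.3,"wx":0,"wy":0,"wz":0},
  ],
)

```text
clock: 14.2
ee_pos: [0.5926, 0.1548, 0.3476]
eef_rot: [0.7, 0.085, 0.705, -0.084]
force: [-1.8, 0.8, 0.0]
opening: -0.0
```

>>> jog_arm(
  targets=[
    {"hand":0,"tx":0,"ty":0,"tz":0.1,"wx":0,"wy":0,"wz":0},
    {"hand":0,"tx":0,"ty":0,"tz":0.2,"wx":0,"wy":0,"wz":0},
  ],
)

```text
clock: 14.4
ee_pos: [0.5945, 0.1545, 0.3473]
eef_rot: [0.699, 0.085, 0.705, -0.084]
force: [-4.4, 0.6, -1.5]
opening: -0.0
```

Stop reached; a little more, then back and go to the right lever.

>>> jog_arm(
  targets=[
    {"hand":0,"tx":0,"ty":0,"tz":0.1,"wx":0,"wy":0,"wz":0},
    {"hand":0,"tx":0,"ty":0,"tz":0.2,"wx":0,"wy":0,"wz":0},
  ],
)

```text
clock: 14.6
ee_pos: [0.5961, 0.1542, 0.3469]
eef_rot: [0.698, 0.084, 0.706, -0.084]
force: [-5.8, 1.3, 0.3]
opening: -0.0001
```

>>> jog_arm(
  targets=[
    {"hand":0,"tx":0,"ty":0,"tz":0.1,"wx":0,"wy":0,"wz":0},
    {"hand":0,"tx":0,"ty":0,"tz":0.1,"wx":0,"wy":0,"wz":0},
  ],
)

```text
clock: 14.8
ee_pos: [0.5968, 0.1541, 0.3467]
eef_rot: [0.697, 0.084, 0.707, -0.084]
force: [-7.0, 1.5, 1.2]
opening: -0.0002
```

>>> jog_arm(
  targets=[
    {"hand":0,"tx":0,"ty":0,"tz":-4,"wx":0,"wy":0,"wz":0},
    {"hand":0,"tx":0,"ty":0,"tz":-8,"wx":0,"wy":0,"wz":0},
    {"hand":0,"tx":0,"ty":0,"tz":-12.8,"wx":0,"wy":0,"wz":0},
    {"hand":0,"tx":0,"ty":-5,"tz":-12.8,"wx":0,"wy":0,"wz":0},
    {"hand":0,"tx":0,"ty":-10,"tz":-12.8,"wx":0,"wy":0,"wz":0},
    {"hand":0,"tx":0,"ty":-15,"tz":-12.8,"wx":0,"wy":0,"wz":0},
    {"hand":0,"tx":0,"ty":-19,"tz":-12.8,"wx":0,"wy":0,"wz":0},
    {"hand":0,"tx":0,"ty":-19,"tz":-12.5,"wx":0,"wy":0,"wz":0},
  ],
)

```text
clock: 15.6
ee_pos: [0.4301, -0.0044, 0.3491]
eef_rot: [0.698, 0.086, 0.706, -0.086]
force: [-0.3, 0.5, 0.1]
opening: 0.0
```

```bash
python3 where.py
```

```text
t 15.6 tip bank x,y,z mm [-92.5608 -99.6232 176.0871] tool z yaw err deg -0.362726639017613 xdir [-0.0106  0.0008 -0.9999] q [-0.2836  0.163   1.8443 -0.0025  1.1447 -1.6099]
F bank -0.39822618305755314 0.46030612898097045 0.06259512810258724 open 4.5337238720624116e-05
```

>>> jog_arm(
  targets=[
    {"hand":0,"tx":0,"ty":0.5,"tz":0.8,"wx":0,"wy":0,"wz":0},
    {"hand":0,"tx":0,"ty":0.5,"tz":1.6,"wx":0,"wy":0,"wz":0},
    {"hand":0,"tx":0,"ty":0.5,"tz":2.2,"wx":0,"wy":0,"wz":0},
    {"hand":0,"tx":0,"ty":0.5,"tz":2.6,"wx":0,"wy":0,"wz":0},
  ],
)

```text
clock: 16.0
ee_pos: [0.4572, -0.0051, 0.3486]
eef_rot: [0.698, 0.085, 0.706, -0.085]
force: [-2.5, 0.6, 2.0]
opening: 0.0
```

>>> jog_arm(
  targets=[
    {"hand":0,"tx":0,"ty":0,"tz":0.2,"wx":0,"wy":0,"wz":0},
    {"hand":0,"tx":0,"ty":0,"tz":0.4,"wx":0,"wy":0,"wz":0},
  ],
)

```text
clock: 16.2
ee_pos: [0.4613, -0.0057, 0.3485]
eef_rot: [0.698, 0.085, 0.706, -0.085]
force: [-3.0, 0.1, 1.6]
opening: 0.0002
```

>>> jog_arm(
  targets=[
    {"hand":0,"tx":0,"ty":0,"tz":0.2,"wx":0,"wy":0,"wz":0},
    {"hand":0,"tx":0,"ty":0,"tz":0.4,"wx":0,"wy":0,"wz":0},
  ],
)

```text
clock: 16.4
ee_pos: [0.4652, -0.0066, 0.3485]
eef_rot: [0.698, 0.085, 0.706, -0.085]
force: [-1.1, 0.7, 2.3]
opening: -0.0001
```

>>> jog_arm(
  targets=[
    {"hand":0,"tx":0,"ty":0,"tz":0.2,"wx":0,"wy":0,"wz":0},
    {"hand":0,"tx":0,"ty":0,"tz":0.3,"wx":0,"wy":0,"wz":0},
  ],
)

```text
clock: 16.6
ee_pos: [0.4683, -0.0074, 0.3485]
eef_rot: [0.698, 0.085, 0.706, -0.085]
force: [-1.5, 0.1, 1.8]
opening: -0.0001
```

```bash
python3 where.py
```

```text
t 16.6 tip bank x,y,z mm [-54.8959 -93.5345 175.468 ] tool z yaw err deg -0.2107398924229567 xdir [-0.0118  0.001  -0.9999] q [-0.2663  0.2463  1.7414 -0.0024  1.1655 -1.5953]
F bank -1.4755826291248846 -0.2895266456640721 1.8181715473312718 open -0.00011685919494752969
```

>>> jog_arm(
  targets=[
    {"hand":0,"tx":0,"ty":0,"tz":0.3,"wx":0,"wy":0,"wz":0},
    {"hand":0,"tx":0,"ty":0,"tz":0.6,"wx":0,"wy":0,"wz":0},
  ],
)

```text
clock: 16.8
ee_pos: [0.4743, -0.0089, 0.3484]
eef_rot: [0.698, 0.085, 0.706, -0.085]
force: [-1.6, 0.4, 1.8]
opening: 0.0002
```

>>> jog_arm(
  targets=[
    {"hand":0,"tx":0,"ty":0,"tz":0.4,"wx":0,"wy":0,"wz":0},
    {"hand":0,"tx":0,"ty":0,"tz":0.8,"wx":0,"wy":0,"wz":0},
    {"hand":0,"tx":0,"ty":0,"tz":1.2,"wx":0,"wy":0,"wz":0},
  ],
)

```text
clock: 17.1
ee_pos: [0.4863, -0.0119, 0.3482]
eef_rot: [0.698, 0.085, 0.706, -0.085]
force: [-2.1, 1.1, 0.6]
opening: 0.0001
```

>>> jog_arm(
  targets=[
    {"hand":0,"tx":0,"ty":0,"tz":0.5,"wx":0,"wy":0,"wz":0},
    {"hand":0,"tx":0,"ty":0,"tz":1.0,"wx":0,"wy":0,"wz":0},
    {"hand":0,"tx":0,"ty":0,"tz":1.5,"wx":0,"wy":0,"wz":0},
    {"hand":0,"tx":0,"ty":0,"tz":2.0,"wx":0,"wy":0,"wz":0},
  ],
)

```text
clock: 17.5
ee_pos: [0.5062, -0.0167, 0.348]
eef_rot: [0.698, 0.085, 0.706, -0.085]
force: [-2.8, 0.4, 2.4]
opening: 0.0005
```

>>> jog_arm(
  targets=[
    {"hand":0,"tx":0,"ty":0,"tz":0.5,"wx":0,"wy":0,"wz":0},
    {"hand":0,"tx":0,"ty":0,"tz":1.0,"wx":0,"wy":0,"wz":0},
    {"hand":0,"tx":0,"ty":0,"tz":1.5,"wx":0,"wy":0,"wz":0},
    {"hand":0,"tx":0,"ty":0,"tz":2.0,"wx":0,"wy":0,"wz":0},
    {"hand":0,"tx":0,"ty":0,"tz":2.5,"wx":0,"wy":0,"wz":0},
  ],
)

```text
clock: 18.0
ee_pos: [0.5307, -0.0228, 0.3472]
eef_rot: [0.697, 0.085, 0.707, -0.085]
force: [-3.1, 0.9, -1.1]
opening: 0.0001
```

```bash
python3 where.py
```

```text
t 18.0 tip bank x,y,z mm [  9.1174 -93.8292 174.1715] tool z yaw err deg -0.22214255167792826 xdir [-0.0134  0.0014 -0.9999] q [-0.2633  0.3801  1.56   -0.0022  1.2148 -1.5923]
F bank -3.277794136069761 0.1717837306599311 -1.050936676875263 open 0.00010328172853471398
```

>>> jog_arm(
  targets=[
    {"hand":0,"tx":0,"ty":0,"tz":0.3,"wx":0,"wy":0,"wz":0},
    {"hand":0,"tx":0,"ty":0,"tz":0.6,"wx":0,"wy":0,"wz":0},
    {"hand":0,"tx":0,"ty":0,"tz":0.9,"wx":0,"wy":0,"wz":0},
  ],
)

```text
clock: 18.3
ee_pos: [0.5397, -0.025, 0.347]
eef_rot: [0.697, 0.085, 0.707, -0.085]
force: [-2.4, 0.7, -1.2]
opening: -0.0002
```

>>> jog_arm(
  targets=[
    {"hand":0,"tx":0,"ty":0,"tz":0.2,"wx":0,"wy":0,"wz":0},
    {"hand":0,"tx":0,"ty":0,"tz":0.4,"wx":0,"wy":0,"wz":0},
    {"hand":0,"tx":0,"ty":0,"tz":0.6,"wx":0,"wy":0,"wz":0},
  ],
)

```text
clock: 18.6
ee_pos: [0.5457, -0.0264, 0.3471]
eef_rot: [0.697, 0.085, 0.707, -0.085]
force: [-1.5, 0.3, -0.0]
opening: 0.0002
```

>>> jog_arm(
  targets=[
    {"hand":0,"tx":0,"ty":0,"tz":0.2,"wx":0,"wy":0,"wz":0},
    {"hand":0,"tx":0,"ty":0,"tz":0.3,"wx":0,"wy":0,"wz":0},
  ],
)

```text
clock: 18.8
ee_pos: [0.5488, -0.0272, 0.347]
eef_rot: [0.697, 0.085, 0.707, -0.085]
force: [-1.5, 0.7, -0.8]
opening: 0.0003
```

>>> jog_arm(
  targets=[
    {"hand":0,"tx":0,"ty":0,"tz":0.1,"wx":0,"wy":0,"wz":0},
    {"hand":0,"tx":0,"ty":0,"tz":0.2,"wx":0,"wy":0,"wz":0},
  ],
)

```text
clock: 19.0
ee_pos: [0.5506, -0.0276, 0.3468]
eef_rot: [0.697, 0.085, 0.707, -0.085]
force: [-4.1, 1.5, -1.2]
opening: 0.0003
```

```bash
python3 where.py
```

```text
t 19.0 tip bank x,y,z mm [ 29.3942 -93.8069 173.7908] tool z yaw err deg -0.21101807742121298 xdir [-0.0142  0.0017 -0.9999] q [-0.2623  0.4227  1.4981 -0.0022  1.235  -1.5915]
F bank -4.362202740623422 0.5300879228371946 -1.203750109813618 open 0.000252205064507211
```

Pressing slightly more, then retracting clear and checking.

>>> jog_arm(
  targets=[
    {"hand":0,"tx":0,"ty":0,"tz":0.1,"wx":0,"wy":0,"wz":0},
    {"hand":0,"tx":0,"ty":0,"tz":0.2,"wx":0,"wy":0,"wz":0},
  ],
)

```text
clock: 19.2
ee_pos: [0.5523, -0.0279, 0.3464]
eef_rot: [0.696, 0.085, 0.708, -0.085]
force: [-6.2, 2.2, -1.2]
opening: -0.0003
```

>>> jog_arm(
  targets=[
    {"hand":0,"tx":0,"ty":0,"tz":0.1,"wx":0,"wy":0,"wz":0},
    {"hand":0,"tx":0,"ty":0,"tz":0.1,"wx":0,"wy":0,"wz":0},
  ],
)

```text
clock: 19.4
ee_pos: [0.553, -0.0281, 0.3461]
eef_rot: [0.695, 0.085, 0.709, -0.085]
force: [-6.7, 1.7, 0.7]
opening: 0.0002
```

>>> jog_arm(
  targets=[
    {"hand":0,"tx":0,"ty":0,"tz":-3,"wx":0,"wy":0,"wz":0},
    {"hand":0,"tx":0,"ty":0,"tz":-7,"wx":0,"wy":0,"wz":0},
    {"hand":0,"tx":0,"ty":0,"tz":-11,"wx":0,"wy":0,"wz":0},
    {"hand":0,"tx":-3,"ty":0,"tz":-14,"wx":0,"wy":0,"wz":0},
    {"hand":0,"tx":-6,"ty":0,"tz":-17,"wx":0,"wy":0,"wz":0},
    {"hand":0,"tx":-6,"ty":0,"tz":-17,"wx":0,"wy":0,"wz":0},
  ],
)

```text
clock: 20.0
ee_pos: [0.3874, 0.0129, 0.4132]
eef_rot: [0.699, 0.084, 0.705, -0.085]
force: [1.0, -0.7, -0.3]
opening: 0.0003
```

```bash
python3 where.py; python3 - <<'E'
from h import *
j=ctrl.read_camera('scene'); k=ctrl.read_camera('top')
cv2.imwrite('pics/s4.png',np.hstack([cv2.resize(j[150:290,250:410],(400,350),interpolation=cv2.INTER_CUBIC),cv2.resize(k[110:250,220:380],(400,350),interpolation=cv2.INTER_CUBIC)]))
C=np.array([.5416,.0708]);a=-.2372;ex=np.array([np.cos(a),np.sin(a)]);ey=np.array([-ex[1],ex[0]])
for n in ['grip_left','grip_middle','grip_right','bottle','jar','wrench']:
    l=[]
    for c in('scene','top'):
        r=ctrl.pinpoint(n,c)
        if r:l.append(ray(c,r[0]['location']));print(n,c,r[0]['location'],round(r[0]['conf'],2))
    if len(l)==2:
        P=tri(l); d=P[:2]-C; print(n,np.round(P,3),'bank',np.round([d@ex,d@ey,P[2]],3))
E
```

```text
t 20.0 tip bank x,y,z mm [-137.9025  -92.8212  240.2162] tool z yaw err deg -0.1681887563513354 xdir [-0.0098  0.0003 -1.    ] q [-0.2708 -0.0034  1.8482 -0.0024  1.3063 -1.6008]
F bank 1.175202468940975 -0.4637520899318243 -0.2671627126108131 open 0.00027379573810926307
grip_left scene [369.8, 226.2] 0.61
grip_left top [279.5, 152.4] 0.6
grip_left [0.615 0.145 0.183] bank [0.053 0.09  0.183]
grip_middle scene [334.3, 215.0] 0.53
grip_middle top [302.0, 164.5] 0.62
grip_middle [0.579 0.059 0.173] bank [ 0.039 -0.003  0.173]
grip_right scene [303.3, 212.5] 0.42
grip_right top [330.6, 170.2] 0.49
grip_right [ 0.567 -0.033  0.154] bank [ 0.049 -0.094  0.154]
bottle scene [185.2, 214.0] 0.83
bottle top [441.7, 195.2] 0.86
bottle [ 0.52  -0.433  0.006] bank [ 0.097 -0.494  0.006]
jar scene [451.6, 243.1] 0.7
jar top [196.3, 175.6] 0.62
jar [0.569 0.435 0.016] bank [-0.059  0.361  0.016]
wrench scene [426.2, 182.4] 0.52
wrench top [210.4, 241.7] 0.66
wrench [0.339 0.37  0.007] bank [-0.267  0.243  0.007]
```

View pics/s4.png

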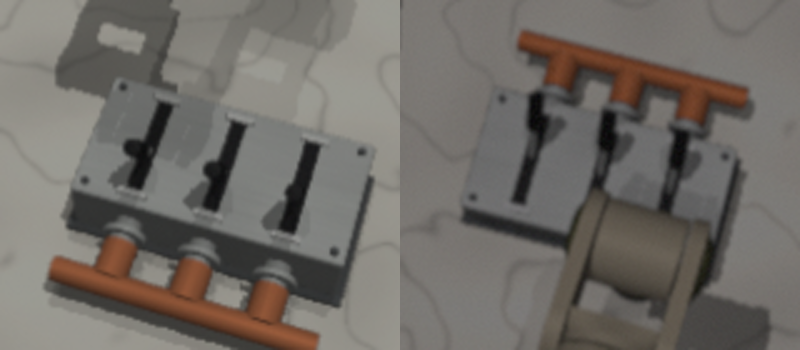

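```bash
python3 -c "
from bench import ctrl
print(ctrl.sign_off())"
```

```text
the job is handed in; nothing more can be done
None
```

All three levers are over at their far stops, pushed in the order middle, left, right. I handed the job in at about 20.5 s on the robot clock; the hand-in reports no verdict.

**Levers:** I felt the right lever first. It blocked at about 10 N, so I left it until last, when it went over freely. At each far stop the force rose from 2–3 N while moving to about 7–8 N, at nearly the same fingertip position for all three. The highest force I read on any lever was about 10.5 N. Readings came only at the end of each move call, so a brief peak in between would not show.

**One odd reading:** There was a brief 8 N vertical spike partway through the left lever, gone at the next reading. I raised the tool 4 mm and carried on without trouble.

**Last checks:**
- The final pictures show all three levers leaning away from the robot, side by side at the same angle, with the gripper clear and the wrist force near zero.
- The network's grip positions came out at bank x of 39 to 53 mm, against 47 mm expected at home. That is too rough to confirm 0.92 rad, so I relied on the felt stops.
- The bottle, jar and wrench measured within about 8 mm of their starting positions in the plane of the bench. The wrench's first height estimate was off by about 3 cm, as expected from that measurement's noise. I never went near any of the three.

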